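# Snap the finish bottles into the clip rail

## Task

Two of the bottles of wood finish have been left standing loose on the bench in front of the clip rail. Press each of them sideways (not down from above) into an empty spring clip until it snaps fully home, so that all four bottles stand upright in a neat row on the bench, one to a clip. Leave the two bottles that are already clipped in their clips, knock nothing over, and leave the other things on the bench where they are.

Things in the scene. Friction and masses are not known exactly. Their poses are not given: they have to be found in the camera images.
- rail_mid (a point): Clip rail: aluminium bar 400 mm long, 30 mm high (33 to 63 mm above the bench), 12 mm deep, fixed to the bench by two angle brackets behind it. Point: middle of its front face, 48 mm above the bench. y runs along the rail; x is level and points from the open side of the clips into the rail (a bottle is pressed in along +x); z up. It carries four equal spring clips, 75 to 95 mm apart.
- clip1_seat (a point): Spring-steel C-clip on the rail; which of the four places it has varies. This point is where a bottle's axis lies when fully home: 28 mm in front of the rail's front face, 48 mm above the bench; axes as the rail's. At the start it holds bottle1.
- clip2_seat (a point): Spring-steel C-clip on the rail; which of the four places it has varies. This point is where a bottle's axis lies when fully home: 28 mm in front of the rail's front face, 48 mm above the bench; axes as the rail's. At the start it holds bottle2.
- clip3_seat (a point): Equal clip, empty at the start. Point as for clip1: on the axis of a bottle that is home, 48 mm above the bench. Two springy steel arms, 37 to 59 mm above the bench, reach round the bottle; in front of this point (towards -x) their rounded lips stand at 16 mm, 40 mm apart, and their flared tips at 22 mm, 62 mm apart.
- clip4_seat (a point): Equal clip, empty at the start. Point as for clip1. A bottle pressed in along +x meets the lips when its axis is about 31 mm in front of this point; forcing them apart takes about 10 N, and from about 8 mm short of this point the arms draw it home against the clip's back. It can be pushed by its wall at the clip's height, between the flared tips.
- bottle1_mid (a point): Brown plastic bottle, white band near the foot, black cap: 50 mm in diameter, 104 mm high in all; straight wall from the foot up to 74 mm, cap 28 mm in diameter from 84 to 104 mm; about 150 g. Point: on its axis half-way up, 52 mm above its foot. At the start it is home in clip1.
- bottle2_mid (a point): Brown plastic bottle, white band near the foot, black cap: 50 mm in diameter, 104 mm high in all; straight wall from the foot up to 74 mm, cap 28 mm in diameter from 84 to 104 mm; about 150 g. Point: on its axis half-way up, 52 mm above its foot. At the start it is home in clip2.
- bottle3_mid (a point): Brown plastic bottle, white band near the foot, black cap: 50 mm in diameter, 104 mm high in all; straight wall from the foot up to 74 mm, cap 28 mm in diameter from 84 to 104 mm; about 150 g. Point: on its axis half-way up, 52 mm above its foot. At the start it stands loose, 80 to 112 mm in front of the row of seats, at least 100 mm from the other loose one.
- bottle4_mid (a point): Brown plastic bottle, white band near the foot, black cap: 50 mm in diameter, 104 mm high in all; straight wall from the foot up to 74 mm, cap 28 mm in diameter from 84 to 104 mm; about 150 g. Point: on its axis half-way up, 52 mm above its foot. At the start it stands loose, 80 to 112 mm in front of the row of seats, at least 100 mm from the other loose one.
- jar: Bystander: glass jar with a steel lid, 68 mm in diameter, 84 mm high, standing to the left of the rail; origin at the centre of its foot.
- chuck_key: Bystander: steel chuck key, a T about 95 mm long with a 100 mm cross bar, lying to the left of the rail; origin on the bench under its middle.
- blank: Bystander: square dark turning blank 150 x 38 x 38 mm lying to the right of the rail; its length is its x axis; origin at the centre of its underside.
Not all that is in view belongs to the job. Leave any blue or purple look-alike of the part that bears bottle1_mid alone.

How it is judged:
At the end, for the whole second after the job is handed in: The two loose bottles are each in one of the two empty clips and the other two still in theirs: the axis of every bottle within 5 mm of its clip's seat (seen from above), upright within 0.1 rad, standing on the bench (raised less than 5 mm) and at rest (horizontal distance between bottle1_mid and clip1_seat below 0.005 m and horizontal distance between bottle2_mid and clip2_seat below 0.005 m and ((horizontal distance between bottle3_mid and clip3_seat below 0.005 m and horizontal distance between bottle4_mid and clip4_seat below 0.005 m) or (horizontal distance between bottle3_mid and clip4_seat below 0.005 m and horizontal distance between bottle4_mid and clip3_seat below 0.005 m)) and angle between each of bottle1_mid, bottle2_mid, bottle3_mid, bottle4_mid's own z axis and vertical below 0.1 rad and height (world z) of each of bottle1_mid, bottle2_mid, bottle3_mid, bottle4_mid below 0.057 m and linear speed of each of bottle1, bottle2, bottle3, bottle4 below 0.02 m/s); the robot touches nothing.
It fails at once if the jar, the chuck key or the blank is moved by more than 30 mm (distance of any of jar, chuck_key, blank from where it was at the start of the episode above 0.03 m).
It fails at once if bottle1 or bottle2 comes out of its clip (15 mm off its seat) (horizontal distance between bottle1_mid and clip1_seat above 0.015 m or horizontal distance between bottle2_mid and clip2_seat above 0.015 m).
It fails at once if a bottle is knocked over (leans more than 0.7 rad) (angle between any of bottle1_mid, bottle2_mid, bottle3_mid, bottle4_mid's own z axis and vertical above 0.7 rad).
It fails at once if a loose bottle is let down into a clip from above instead of being pressed in sideways (over a seat with its foot 15 to 59 mm off the bench) ((horizontal distance between bottle3_mid and clip3_seat below 0.01 m and height (world z) of bottle3_mid between 0.067 and 0.111 m) or (horizontal distance between bottle3_mid and clip4_seat below 0.01 m and height (world z) of bottle3_mid between 0.067 and 0.111 m) or (horizontal distance between bottle4_mid and clip3_seat below 0.01 m and height (world z) of bottle4_mid between 0.067 and 0.111 m) or (horizontal distance between bottle4_mid and clip4_seat below 0.01 m and height (world z) of bottle4_mid between 0.067 and 0.111 m)).
It also fails if it takes over 59 s, if anything falls off the work surface, if the arm or the gripper's body presses on something with over 40 N, if the wrist force passes 120 N, or if a joint passes its speed limit or range.

## Robot

A 7-joint arm with a two-finger parallel gripper is mounted at the origin on the work surface. World frame = base frame: x ahead of the robot, y to its left, z up, the work surface at z = 0. Lengths are in m, angles in rad, forces in N, time in s.
With the tool pointing down it reaches from about 0.425 to 0.875 m from the base axis. Payload 4.7 kg.
Tool frame: the origin (TCP) lies on the centre line of the jaws, within the pads' length; the fingertips stand ahead of it and the grasp point (between the pads) lies 2 mm behind it (nose_length is the z of the fingertips in the tool frame, in m); z points along the fingers, y is the line along which they close (so a half turn about z gives the same grasp; the last joint's range is limited). The gripper opens to 87 mm and grips with 3 to 60 N. Pads are 19 mm wide; open, the fingers measure 117 mm over their backs; the gripper's body (75 mm by 190 mm) begins 51 mm behind the grasp point.
Start: joints at [0.014, 0.321, -0.07, 1.45, 0.023, 1.371, -0.057], TCP at [0.65, -0, 0.24] pointing down, gripper open.
Joint ranges: [-2.86, 2.86], [-0.3, 2.09], [-1.38, 1.24], [0.06, 2.45], [-1.56, 4.7], [0.09, 2.05], [-2.69, 2.69]. Speed limits (rad/s): [2.57, 2.57, 3.14, 3.14, 3.14, 3.14, 3.14].

## Interface

Orientations are given as a rotation vector (axis times angle).
In Python, from bench import * gives the robot as it stands.
- The arm moves only by the tool send_rows, never from a script. Its arguments are lists of equal length, an entry for each row: "xyz": the shift along the tool's x, y, z in mm, a list of three; "dr": the turn, a rotation vector about the tool's x, y, z in rad, a list of three. A call has exactly 10 rows; each row is the pose to reach, as a shift and turn from the pose commanded when the call began, along the tool's axes at that moment; what a row does not reach only later rows make up. A row lasts 1/12 s, in which the tool goes at most 41.7 mm and 7.16 degrees, less where a joint would pass 70% of its speed; a pose out of reach is approached as far as the arm can. A call with a gripper value outside its range is refused whole. "jaw" is the finger opening in mm, from 0 to 87, set as the call begins (left out, the last holds). The fingers move at their own pace and stop on an object; "grip_force" is the grip in N (left out, the last holds). Time passes only in rows, so rows that repeat a pose let the fingers close, or fill a call up. It gives the time, the measured TCP pose, the force, the opening and the grip force at its end, in the units of the state.
- get_state(): the state, without advancing time (a new reading comes with each control period).
- get_image(name): name is "scene" or "side" or "wrist"; returns the picture (420x560x3 uint8, red, green, blue); there is no depth.
- calibration(name): a dict with "vfov" (degrees; the focal length in pixels is half the picture's height over the tangent of half this angle, whatever the lens; pixels are square), "cx", "cy" (the principal point, pixels), "rvec" (rotation vector, rad) and "tvec" (3), from world to camera coordinates, as OpenCV has them; the wrist camera has in their place "hand_eye" (4x4, takes a point from camera to tool coordinates, whose origin is the TCP and whose axes are the flange's). Camera axes: x right, y down, z forward; pixel columns grow to the right and rows downward; lengths in m; the calibration is good to about 2 mm. A picture is of the moment at which its call begins: read the wrist's pose just before it. calibration takes no time and is no camera call.
- close_job(): hands the job in; it is judged then, once.
The state is a dict: "time": time; "joint_positions": joint angles; "qd": joint speeds; "joint_torque": joint torques, N m; "position": TCP position; "tool_rot": TCP orientation; "ft_force": force on the tool from outside, world axes, zero at the start; "torque": the same for the moment, N m; "grip_width": opening from 0.0 (shut) to 1.0 (fully open); "grip_force": force on a finger pad.
Only numpy, scipy, OpenCV 4.12 (cv2) and the standard library are available. Lean on these libraries where they do the work, as an engineer would, in place of code of your own. Each camera call takes 0.05 s, during which the arm holds its last target. There are 200 camera calls.

## Working session

There is one attempt and no reset: what is moved stays moved. The work goes in short steps, Python scripts to look and compute and a tool call to move; the robot and the scene stay as the last step left them, time stands still between calls to the robot, and variables do not carry over. Pictures are saved under pics/ and viewed, at most 11 in all, crops included, and the job is handed in when it is done.

Besides the shell and the picture viewer there is one more tool, called after "Emit:" as name(argument=value, ...) on one line, values as JSON. send_rows: Moves the arm, as the interface text tells. Its arguments: {"type":"object","properties":{"xyz":{"type":"array"},"dr":{"type":"array"},"jaw":{"type":"number"},"grip_force":{"type":"number"}},"required":["xyz","dr"]}

```bash
mkdir -p pics; python3 - <<'E'
from bench import *
import cv2
s=get_state();print(s)
for n in("scene","side","wrist"):
    c=calibration(n);print(n,c)
    cv2.imwrite(f"pics/{n}0.png",get_image(n)[:,:,::-1])
E
```

```text
{'time': 0.0, 'joint_positions': array([ 0.0141004 ,  0.32180824, -0.07005066,  1.45168523,  0.02258593,
        1.37081354, -0.05690974]), 'qd': array([-1.03968680e-03,  3.88759915e-04, -4.66454267e-05, -2.70571356e-04,
        5.37811700e-04, -8.33848278e-04,  9.88992400e-04]), 'joint_torque': array([-2.58547143e-04, -4.91284704e+01, -4.03903294e-01, -3.12526345e+01,
       -6.40594075e-02,  4.37659642e-02,  1.61017233e-04]), 'position': array([ 6.49467590e-01, -6.54749437e-05,  2.38465680e-01]), 'tool_rot': array([-2.22054274, -2.22051057,  0.00224597]), 'ft_force': array([-1.52686952,  0.25760057, -0.23937619]), 'torque': array([-0.02202294,  0.00913928,  0.01051439]), 'grip_force': 0.0, 'grip_width': 1.0029524670418755}
scene {'vfov': 44.384541179791476, 'cx': 283.9959748152644, 'cy': 206.1292598709695, 'rvec': array([ 2.30372725,  0.77828815, -0.28610601]), 'tvec': array([-0.42905067, -0.2162563 ,  1.84259079])}
side {'vfov': 54.786121316380495, 'cx': 278.79456902364285, 'cy': 215.89817536344253, 'rvec': array([ 0.11114164, -2.81774324,  1.27266068]), 'tvec': array([0.56402875, 0.09043995, 0.97269583])}
wrist {'vfov': 67.91468885577957, 'cx': 278.0234960135835, 'cy': 211.74174027490147, 'hand_eye': array([[-1.85953831e-03, -9.59034536e-01, -2.83283074e-01,
         7.68616902e-02],
       [ 9.99998118e-01, -1.93988984e-03,  3.12951286e-06,
         1.14444128e-03],
       [-5.52539268e-04, -2.83282535e-01,  9.59036339e-01,
        -1.45044116e-01],
       [ 0.00000000e+00,  0.00000000e+00,  0.00000000e+00,
         1.00000000e+00]])}
```

View pics/scene0.png

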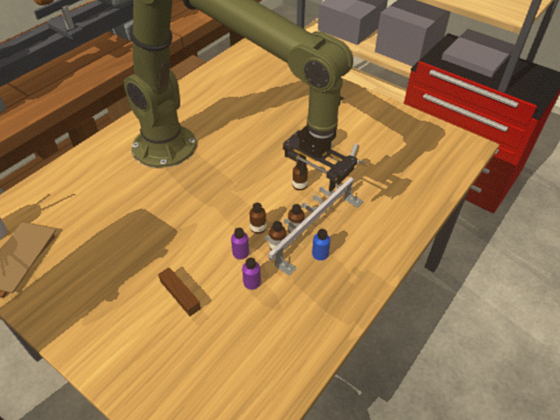

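View pics/wrist0.png

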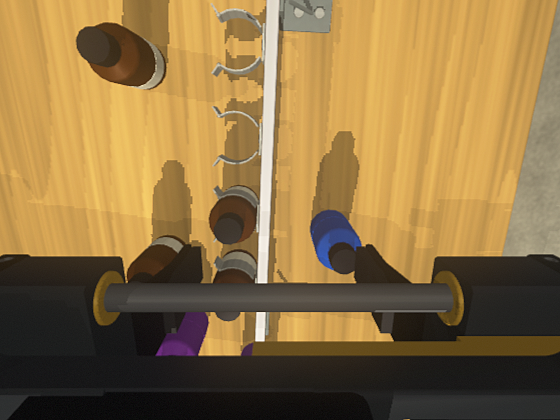

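View pics/side0.png

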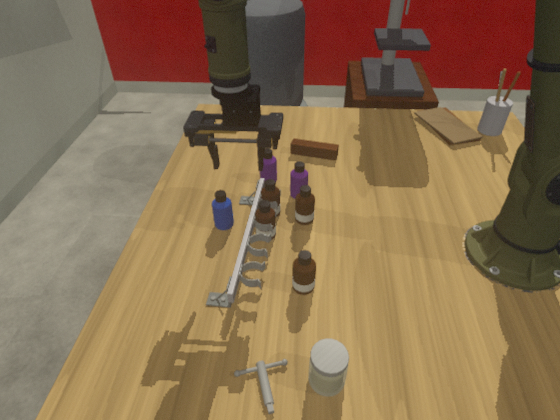

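Wrist view: up = +y, right = +x.
- Loose brown bottles: wrist (120,60) and (155,260); scene (300,175) and (258,218).
- Clipped brown bottles: wrist (233,215) and (235,285).
- Empty clips: wrist (238,42) and (238,137).
- Look-alikes to leave: purple at scene (240,243) and (250,272), blue at (321,245).

The choice is the two brown bottles clear of the rail. I'll check it in a crop.

```bash
cat > h.py <<'E'
import numpy as np, cv2
from scipy.spatial.transform import Rotation as R
from bench import *
def cam(n,s=None):
    c=calibration(n); f=210/np.tan(np.radians(c["vfov"]/2))
    if n=="wrist":
        s=s or get_state(); T=np.eye(4);T[:3,:3]=R.from_rotvec(s["tool_rot"]).as_matrix();T[:3,3]=s["position"]
        M=T@c["hand_eye"]; Rw,o=M[:3,:3],M[:3,3]
    else:
        Rc=R.from_rotvec(c["rvec"]).as_matrix(); Rw=Rc.T;o=-Rc.T@c["tvec"]
    return f,c["cx"],c["cy"],Rw,o
def ray(k,uv,z):
    f,cx,cy,Rw,o=k
    d=Rw@np.array([(uv[0]-cx)/f,(uv[1]-cy)/f,1]); return o+d*(z-o[2])/d[2]
def proj(k,p):
    f,cx,cy,Rw,o=k; q=Rw.T@(np.array(p)-o); return np.array([cx+f*q[0]/q[2],cy+f*q[1]/q[2]])
def blobs(m,a=15):
    n,l,st,ce=cv2.connectedComponentsWithStats(m.astype(np.uint8),connectivity=8)
    return [(st[i].tolist(),ce[i].round(1).tolist()) for i in range(1,n) if st[i][4]>=a]
E
python3 - <<'E'
from h import *
for n,(x0,x1,y0,y1) in dict(scene=(220,350,150,300),side=(200,330,140,300),wrist=(60,275,0,330)).items():
    im=cv2.imread(f"pics/{n}0.png");h=cv2.cvtColor(im,cv2.COLOR_BGR2HSV);k=cam(n)
    sub=np.zeros(im.shape[:2],bool);sub[y0:y1,x0:x1]=1
    print(n,k[4].round(3))
    mc=(im.max(2)<62)&(h[...,1]<110)&sub   # dark neutral: caps
    for st,ce in blobs(mc,20): print(" cap",st,ce,ray(k,ce,.094).round(3))
    mb=(h[...,0]<15)&(h[...,1]>120)&(h[...,2]<120)&sub
    for st,ce in blobs(mb,60): print(" brown",st,ce)
    if n=="wrist":
        g=(h[...,1]<60)&(h[...,2]>90)&sub
        for st,ce in blobs(g,20): print(" grey",st,ce)
        rows=[(r,[c for c in range(240,300) if h[r,c,1]<50 and h[r,c,2]>170][:1]) for r in (90,100,180,230)]
        for r,c in rows:
            if c: print(" rail edge",r,c,ray(k,(c[0],r),.063).round(4))
w=cv2.imread("pics/wrist0.png")[0:320,60:290];cv2.imwrite("pics/w1.png",cv2.resize(w,None,fx=1.8,fy=1.8,interpolation=cv2.INTER_CUBIC))
E
```

```text
scene [ 1.173 -0.855  1.232]
 cap [286, 150, 9, 10, 22] [289.8, 155.1] [0.446 0.152 0.094]
 cap [300, 150, 50, 23, 186] [325.2, 157.4] [0.543 0.214 0.094]
 cap [297, 160, 9, 16, 52] [300.9, 167.5] [0.508 0.127 0.094]
 cap [327, 168, 23, 23, 100] [336.6, 177.5] [0.623 0.159 0.094]
 cap [254, 204, 7, 7, 22] [256.3, 206.1] [ 0.5   -0.087  0.094]
 cap [293, 205, 7, 9, 55] [295.9, 208.8] [ 0.6   -0.024  0.094]
 cap [273, 222, 9, 9, 58] [277.1, 225.8] [ 0.596 -0.11   0.094]
 cap [318, 230, 9, 10, 55] [322.1, 233.7] [ 0.714 -0.055  0.094]
 cap [246, 259, 10, 8, 35] [250.3, 262.0] [ 0.616 -0.254  0.094]
 brown [293, 167, 14, 16, 122] [298.4, 175.9]
 brown [250, 209, 15, 18, 167] [256.9, 217.9]
 brown [289, 210, 16, 13, 117] [296.2, 216.6]
 brown [269, 227, 17, 13, 122] [277.2, 233.6]
side [0.495 0.715 0.718]
 cap [200, 140, 8, 5, 32] [203.6, 141.9] [ 0.814 -0.306  0.094]
 cap [258, 140, 13, 19, 111] [263.1, 145.3] [ 0.636 -0.298  0.094]
 cap [209, 142, 5, 8, 22] [210.8, 145.3] [ 0.789 -0.288  0.094]
 cap [269, 185, 6, 5, 20] [271.6, 186.9] [ 0.592 -0.101  0.094]
 cap [259, 206, 11, 7, 40] [2
[... 676 characters left out ...]
 36, 51, 47, 716] [120.7, 62.2]
 brown [209, 197, 48, 46, 862] [235.7, 215.4]
 brown [127, 257, 45, 25, 404] [146.2, 267.6]
 brown [213, 269, 42, 14, 394] [232.1, 277.0]
 grey [211, 0, 64, 284, 4070] [261.4, 135.9]
 grey [212, 57, 49, 19, 262] [236.7, 68.2]
 grey [137, 85, 15, 4, 21] [143.5, 87.0]
 grey [212, 106, 47, 21, 130] [232.9, 114.2]
 grey [213, 151, 45, 15, 127] [232.4, 159.7]
 grey [214, 252, 42, 27, 479] [238.9, 263.2]
 grey [238, 296, 37, 6, 133] [259.6, 299.3]
 grey [255, 312, 14, 18, 239] [261.9, 320.6]
 rail edge 90 [264] [0.6372 0.1041 0.063 ]
 rail edge 100 [263] [0.6361 0.0951 0.063 ]
 rail edge 180 [260] [0.6318 0.0165 0.063 ]
 rail edge 230 [257] [ 0.6275 -0.0387  0.063 ]
```

View pics/w1.png

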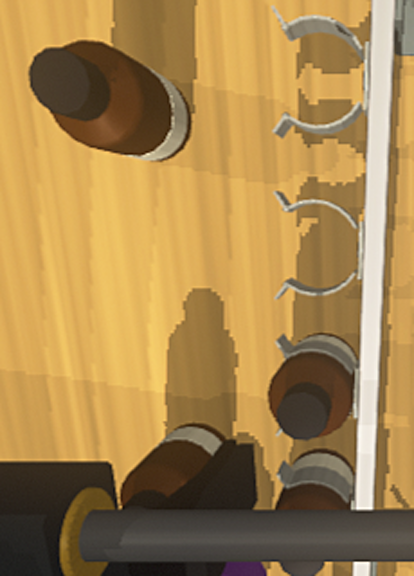

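```bash
python3 -c "
import bench;print([ (n,getattr(bench,n)) for n in dir(bench) if 'nose' in n.lower()],[n for n in dir(bench) if n[0]!='_'])"; python3 -c "
from bench import *;print(get_state()['time'], calibration('wrist').keys())"
```

```text
[('nose_length', 0.017)] ['MotionError', 'calibration', 'close_job', 'get_image', 'get_state', 'nose_length']
0.15 dict_keys(['vfov', 'cx', 'cy', 'hand_eye'])
```

```bash
python3 - <<'E'
from h import *
kw,ks,kd=cam("wrist"),cam("scene"),cam("side")
a=np.array([.066,1,0]);a/=np.linalg.norm(a);n=np.array([a[1],-a[0],0])
for t in(((212,4.4),(214,74)),((214.4,108),(214.4,165))):
    p=[ray(kw,u,.059) for u in t];m=(p[0]+p[1])/2
    print("tips",p[0].round(4),p[1].round(4),np.linalg.norm(p[0]-p[1]).round(4),"seat",(m+.022*n).round(4), "rail-28:",[.6305+.066*m[1]-.028])
print("b3 wrist",ray(kw,(94,42),.104).round(3))
# dark caps in finer crops (scene/side)
for nme,k,pts in(("scene",ks,((300,167),(257,207))),("side",kd,((305,258),(306,190)))):
    im=cv2.imread(f"pics/{nme}0.png")
    for u,v in pts:
        s=np.zeros(im.shape[:2],bool);s[v-9:v+9,u-9:u+9]=1
        g=im.astype(int)
        for st,ce in blobs(s&(g.max(2)<75)&(g.max(2)-g.min(2)<22),15):print(nme,st,ce,ray(k,ce,.095).round(3))
E
```

```text
tips [0.5909 0.1772 0.059 ] [0.5893 0.1189 0.059 ] 0.0583 seat [0.612  0.1466 0.059 ] rail-28: [np.float64(0.612272683394875)]
tips [0.5878 0.0879 0.059 ] [0.5844 0.0317 0.059 ] 0.0564 seat [0.6081 0.0583 0.059 ] rail-28: [np.float64(0.6064463031952376)]
b3 wrist [0.502 0.137 0.104]
```

Emit:
send_rows(xyz=[[10, -12, 0], [30, -35, 0], [55, -62, 0], [80, -90, 0], [105, -118, 0], [122, -136, 0], [130, -145, 0], [130, -145, 0], [130, -145, 0], [130, -145, 0]], dr=[[0, 0, 0.01], [0, 0, 0.02], [0, 0, 0.03], [0, 0, 0.045], [0, 0, 0.055], [0, 0, 0.066], [0, 0, 0.066], [0, 0, 0.066], [0, 0, 0.066], [0, 0, 0.066]])

```text
time: 0.98
position: [0.5064, 0.128, 0.2395]
tool_rot: [2.296, 2.143, -0.0]
ft_force: [0.2, 0.2, 0.2]
grip_width: 1.001
grip_force: 0.0
```

```bash
python3 - <<'E'
from h import *
s=get_state();print(s["position"],s["tool_rot"]);im=get_image("wrist")[:,:,::-1];cv2.imwrite("pics/w2.png",im)
k=cam("wrist",s);print([proj(k,p).round(0) for p in((.502,.137,.104),(.508,.127,.104))])
E
```

```text
[0.50638804 0.12801073 0.23948346] [ 2.29552802e+00  2.14324288e+00 -9.57313982e-05]
[array([271., 197.]), array([278., 206.])]
```

View pics/w2.png

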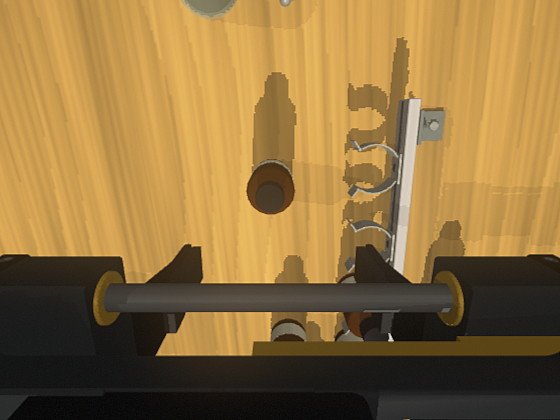

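Close view: b3's cap is at about (270,197). The upper clip's tips are at (351,143) and (350,195), and the rail's front edge runs (401,100) to (394,270).

```bash
python3 - <<'E'
from h import *
s=get_state();k=cam("wrist",s);im=cv2.imread("pics/w2.png").astype(int)
Rt=R.from_rotvec(s["tool_rot"]).as_matrix()
def show(t,p): print(t,p.round(4),"tool-rel mm",(Rt.T@(p-s["position"])*1e3).round(1))
m=(im.max(2)<90)&(im.max(2)-im.min(2)<25);q=np.zeros_like(m);q[170:225,240:300]=1
for st,ce in blobs(m&q,50): print(st,ce); show("cap",ray(k,ce,.102))
h=cv2.cvtColor(im.astype(np.uint8),cv2.COLOR_BGR2HSV)
E=[]
for r in range(110,250,20):
    g=(h[r,:,1]<60)&(h[r,:,2]>170);c=[c for c in range(385,420) if g[c:c+4].all()]
    if c:E.append(ray(k,(c[0],r),.063)); print(r,c[0],E[-1][:2].round(4))
E=np.array(E);p=np.polyfit(E[:,1],E[:,0],1);print("rail x=",p)
q[:]=0;q[132:290,340:402]=1
for st,ce in blobs((h[...,1]<70)&(h[...,2]>90)&q,20):print("grey",st,ce)
show("tA",ray(k,(351,142),.059));show("tA",ray(k,(350,195),.059))
E
```

```text
110 409 [0.6419 0.2044]
130 407 [0.6408 0.1855]
150 405 [0.6397 0.1659]
170 403 [0.6385 0.1455]
190 401 [0.6373 0.1244]
210 400 [0.6371 0.1024]
230 398 [0.6359 0.0797]
rail x= [0.04738154 0.63190333]
grey [395, 132, 4, 15, 34] [396.6, 138.4]
grey [350, 135, 52, 140, 1510] [387.9, 206.8]
grey [390, 190, 4, 24, 42] [391.1, 200.8]
grey [348, 257, 7, 15, 42] [351.4, 264.2]
grey [342, 276, 14, 7, 60] [349.6, 279.9]
tA [0.5859 0.1774 0.059 ] tool-rel mm [ 54.9  75.8 180.4]
tA [0.5846 0.1218 0.059 ] tool-rel mm [ -0.6  78.4 180.4]
```

Emit:
send_rows(xyz=[[3, -2, 12], [7, -4, 35], [9, -5, 62], [9, -5, 90], [9, -5, 115], [9, -5, 133], [9, -5, 143], [9, -5, 147], [9, -5, 147], [9, -5, 147]], dr=[[0, 0, 0], [0, 0, 0], [0, 0, 0], [0, 0, 0], [0, 0, 0], [0, 0, 0], [0, 0, 0], [0, 0, 0], [0, 0, 0], [0, 0, 0]], jaw=60)

```text
time: 1.87
position: [0.5014, 0.1393, 0.0932]
tool_rot: [2.294, 2.146, 0.002]
ft_force: [0.2, 0.1, 0.2]
grip_width: 0.688
grip_force: 0.0
```

Emit:
send_rows(xyz=[[0, 0, 0], [0, 0, 0], [0, 0, 0], [0, 0, 0], [0, 0, 0], [0, 0, 0], [0, 0, 0], [0, 0, 0], [0, 0, 0], [0, 0, 0]], dr=[[0, 0, 0], [0, 0, 0], [0, 0, 0], [0, 0, 0], [0, 0, 0], [0, 0, 0], [0, 0, 0], [0, 0, 0], [0, 0, 0], [0, 0, 0]], jaw=0, grip_force=25)

```text
time: 2.7
position: [0.5006, 0.1394, 0.0927]
tool_rot: [-2.293, -2.147, -0.0]
ft_force: [-1.3, 0.1, 2.4]
grip_width: 0.313
grip_force: 25.0
```

```bash
python3 - <<'E'
from h import *
s=get_state();print(s["position"],s["grip_width"]*87,s["grip_force"])
im=get_image("side")[:,:,::-1];cv2.imwrite("pics/s2.png",cv2.resize(im[130:330,190:400],None,fx=3,fy=3))
E
```

```text
[0.50058758 0.13939121 0.09274945] 27.273860028054013 24.98245133087039
```

View pics/s2.png

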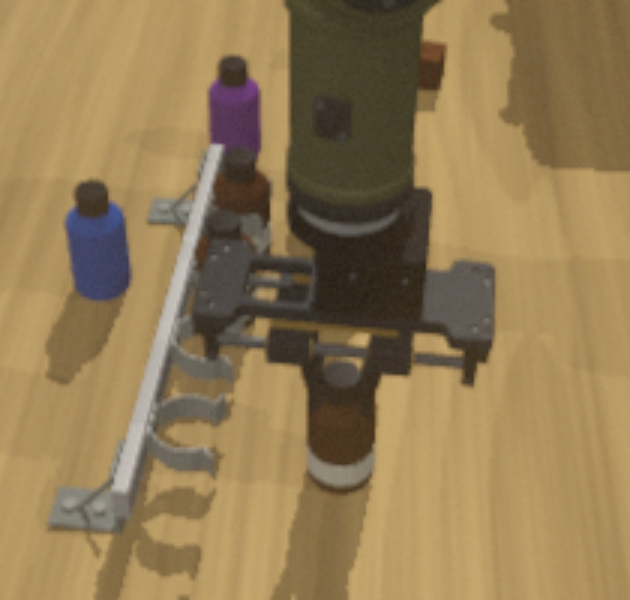

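b3 is held by its cap (27 mm wide, 25 N). Next I carry it to the clip mouth.

Emit:
send_rows(xyz=[[0, 0, -4], [3, 5, -5], [7, 18, -5], [11, 33, -5], [14, 48, -5], [16, 61, -5], [16, 69, -5], [16, 72, -4], [16, 72, -1], [16, 72, 0]], dr=[[0, 0, 0], [0, 0, 0], [0, 0, 0], [0, 0, 0], [0, 0, 0], [0, 0, 0], [0, 0, 0], [0, 0, 0], [0, 0, 0], [0, 0, 0]])

```text
time: 3.58
position: [0.5734, 0.1509, 0.0927]
tool_rot: [-2.293, -2.147, -0.001]
ft_force: [0.1, 0.6, 5.3]
grip_width: 0.315
grip_force: 25.0
```

Emit:
send_rows(xyz=[[0, 0, 0], [0, 0, 0], [0, 0, 0], [0, 0, 0], [0, 0, 0], [0, 0, 0], [0, 0, 0], [0, 0, 0], [0, 0, 0], [0, 0, 0]], dr=[[0, 0, 0], [0, 0, 0], [0, 0, 0], [0, 0, 0], [0, 0, 0], [0, 0, 0], [0, 0, 0], [0, 0, 0], [0, 0, 0], [0, 0, 0]], jaw=60)

```text
time: 4.42
position: [0.5735, 0.1505, 0.0926]
tool_rot: [2.293, 2.147, -0.0]
ft_force: [0.9, 0.7, -0.0]
grip_width: 0.688
grip_force: 0.0
```

Emit:
send_rows(xyz=[[0, 0, -15], [0, 0, -35], [0, -8, -45], [0, -30, -48], [0, -52, -48], [0, -68, -48], [0, -76, -48], [0, -80, -48], [0, -80, -48], [0, -80, -48]], dr=[[0, 0, 0], [0, 0, 0], [0, 0, 0], [0, 0, 0], [0, 0, 0], [0, 0, 0], [0, 0, 0], [0, 0, 0], [0, 0, 0], [0, 0, 0]])

```text
time: 5.25
position: [0.4944, 0.1557, 0.1408]
tool_rot: [2.293, 2.146, 0.001]
ft_force: [0.5, -0.4, -0.6]
grip_width: 0.687
grip_force: 0.0
```

```bash
python3 - <<'E'
from h import *
s=get_state();print(s["position"],s["time"])
k=cam("wrist",s);im=get_image("wrist")[:,:,::-1];cv2.imwrite("pics/w3.png",im)
print(proj(k,(.572,.15,.104)))
E
```

```text
[0.49435466 0.15565033 0.14076166] 5.25
[399.75613138 247.62248485]
```

View pics/w3.png

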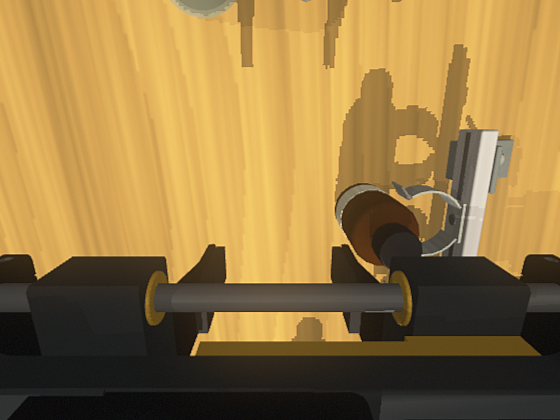

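b3 stands in the mouth of the upper clip, with its cap at (402,245). The arms' widest points are about (430,191) and (428,256).

```bash
python3 - <<'E'
from h import *
s=get_state();k=cam("wrist",s);Rt=R.from_rotvec(s["tool_rot"]).as_matrix()
for t,u,z in(("cap",(402,245),.104),("arm+",(430,191),.059),("arm-",(428,256),.059),("tip+",(396,184),.059),("railbase",(462,215),.059)):
    p=ray(k,u,z);print(t,p.round(4),(Rt.T@(p-s["position"])*1e3).round(1))
E
```

```text
cap [0.5735 0.1516 0.104 ] [ 1.3 79.  36.8]
arm+ [0.6104 0.1737 0.059 ] [ 25.8 114.3  81.8]
arm- [0.6125 0.1208 0.059 ] [-26.9 119.9  81.8]
tip+ [0.585  0.1808 0.059 ] [31.2 88.5 81.8]
railbase [0.6361 0.1532 0.059 ] [  7.1 141.2  81.8]
```

Emit:
send_rows(xyz=[[0, 0, 0], [0, 0, 0], [0, 0, 3], [0, 0, 12], [0, 0, 28], [0, 0, 48], [0, 0, 66], [0, 0, 77], [0, 0, 80], [0, 0, 80]], dr=[[0, 0, 0], [0, 0, 0], [0, 0, 0], [0, 0, 0], [0, 0, 0], [0, 0, 0], [0, 0, 0], [0, 0, 0], [0, 0, 0], [0, 0, 0]], jaw=0)

```text
time: 6.13
position: [0.493, 0.1555, 0.0594]
tool_rot: [-2.293, -2.146, 0.003]
ft_force: [-1.0, 0.6, -0.1]
grip_width: 0.038
grip_force: 0.0
```

Emit:
send_rows(xyz=[[0, 6, 0], [0, 14, 0], [0, 22, 0], [0, 29, 0], [0, 34, 0], [0, 38, 0], [0, 42, 0], [0, 46, 0], [0, 50, 0], [0, 54, 0]], dr=[[0, 0, 0], [0, 0, 0], [0, 0, 0], [0, 0, 0], [0, 0, 0], [0, 0, 0], [0, 0, 0], [0, 0, 0], [0, 0, 0], [0, 0, 0]])

```text
time: 6.97
position: [0.5446, 0.1539, 0.0609]
tool_rot: [-2.288, -2.145, 0.007]
ft_force: [-13.3, 2.1, 11.8]
grip_width: 0.002
grip_force: 8.2
```

Emit:
send_rows(xyz=[[0, 3, 0], [0, 6, 0], [0, 9, 0], [0, 12, 0], [0, 15, 0], [0, 17, 0], [0, 19, 0], [0, 20, 0], [0, 20, 0], [0, 20, 0]], dr=[[0, 0, 0], [0, 0, 0], [0, 0, 0], [0, 0, 0], [0, 0, 0], [0, 0, 0], [0, 0, 0], [0, 0, 0], [0, 0, 0], [0, 0, 0]])

```text
time: 7.8
position: [0.564, 0.1531, 0.061]
tool_rot: [-2.287, -2.146, 0.007]
ft_force: [-6.9, 1.0, 6.4]
grip_width: 0.005
grip_force: 3.8
```

Emit:
send_rows(xyz=[[0, 1, 0], [0, 2, 0], [0, 3, 0], [0, 4, 0], [0, 5, 0], [0, 6, 0], [0, 7, 0], [0, 8, 0], [0, 8, 0], [0, 8, 0]], dr=[[0, 0, 0], [0, 0, 0], [0, 0, 0], [0, 0, 0], [0, 0, 0], [0, 0, 0], [0, 0, 0], [0, 0, 0], [0, 0, 0], [0, 0, 0]])

```text
time: 8.63
position: [0.5734, 0.1503, 0.0602]
tool_rot: [-2.291, -2.145, 0.006]
ft_force: [-7.3, 0.6, 5.2]
grip_width: 0.008
grip_force: 3.9
```

Emit:
send_rows(xyz=[[0, 1, 0], [0, 2, 0], [0, 3, 0], [0, 4, 0], [0, 5, 0], [0, 5, 0], [0, 5, 0], [0, 5, 0], [0, 5, 0], [0, 5, 0]], dr=[[0, 0, 0], [0, 0, 0], [0, 0, 0], [0, 0, 0], [0, 0, 0], [0, 0, 0], [0, 0, 0], [0, 0, 0], [0, 0, 0], [0, 0, 0]])

```text
time: 9.47
position: [0.5737, 0.1503, 0.0601]
tool_rot: [-2.286, -2.143, 0.019]
ft_force: [-19.9, -0.2, 16.3]
grip_width: 0.009
grip_force: 10.7
```

```bash
python3 - <<'E'
from h import *
s=get_state();print(s["position"],s["time"])
a=get_image("side")[190:310,190:350,::-1];b=get_image("scene")[130:250,240:400,::-1]
cv2.imwrite("pics/m4.png",cv2.resize(np.hstack([a,b]),None,fx=2.5,fy=2.5,interpolation=cv2.INTER_CUBIC))
E
```

```text
[0.57370413 0.15034404 0.06014396] 9.4667
```

View pics/m4.png

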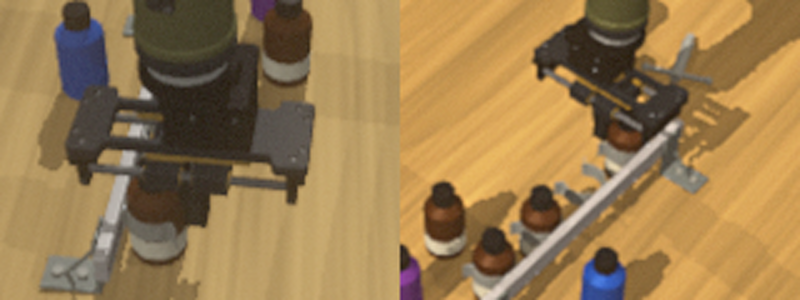

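b3 has met a hard stop (20 N with no further travel) and stands upright behind the clip arms, so it is home. Next I back off and go over b4.

Emit:
send_rows(xyz=[[0, -8, 0], [0, -25, 0], [0, -45, 0], [0, -60, -12], [0, -65, -38], [0, -68, -70], [0, -70, -105], [0, -70, -140], [0, -70, -165], [0, -70, -178]], dr=[[0, 0, 0], [0, 0, 0], [0, 0, 0], [0, 0, 0], [0, 0, 0], [0, 0, 0], [0, 0, 0], [0, 0, 0], [0, 0, 0], [0, 0, 0]])

```text
time: 10.4
position: [0.5129, 0.1549, 0.2431]
tool_rot: [2.291, 2.144, 0.011]
ft_force: [0.0, -0.1, 0.7]
grip_width: 0.005
grip_force: 0.0
```

Emit:
send_rows(xyz=[[-10, 0, 0], [-35, 0, 0], [-70, 2, 0], [-105, 5, 0], [-140, 8, 0], [-175, 10, 0], [-205, 12, 0], [-225, 12, 0], [-235, 12, 0], [-235, 12, 0]], dr=[[0, 0, 0], [0, 0, 0], [0, 0, 0], [0, 0, 0], [0, 0, 0], [0, 0, 0], [0, 0, 0], [0, 0, 0], [0, 0, 0], [0, 0, 0]], jaw=60)

```text
time: 11.23
position: [0.5062, -0.084, 0.2373]
tool_rot: [-2.299, -2.141, 0.003]
ft_force: [-0.4, 0.1, 0.3]
grip_width: 0.651
grip_force: 0.0
```

```bash
python3 - <<'E'
from h import *
s=get_state();print(s["position"],s["tool_rot"],s["time"])
k=cam("wrist",s);im=get_image("wrist")[:,:,::-1];cv2.imwrite("pics/w5.png",im)
print(proj(k,(.5,-.087,.104)))
E
```

```text
[ 0.5061968  -0.08402533  0.23734314] [-2.29895544 -2.14061479  0.0027391 ] 11.2333
[270.49979336 209.68496288]
```

View pics/w5.png

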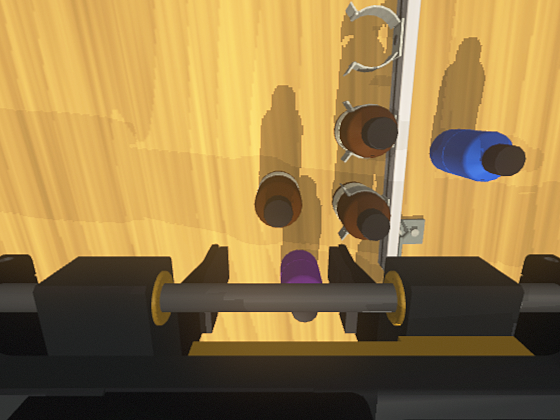

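b4's cap is at (278,209). The purple look-alike is behind it at (300,285), and the empty clip's tips are at (350,7) and (349,73).

```bash
python3 - <<'E'
from h import *
s=get_state();k=cam("wrist",s);Rt=R.from_rotvec(s["tool_rot"]).as_matrix()
for t,u,z in(("cap4",(278,209),.104),("tip+",(350,7),.059),("tip-",(349,73),.059),("capc",(380,134),.104),("purple cap",(304,312),.104)):
    p=ray(k,u,z);print(t,p.round(4),(Rt.T@(p-s["position"])*1e3).round(1))
E
```

```text
cap4 [ 0.5075 -0.0841  0.104 ] [ -2.7   1.2 133.6]
tip+ [0.585  0.0885 0.059 ] [174.7  66.8 178.5]
tip- [0.5838 0.0333 0.059 ] [119.6  69.4 178.5]
capc [ 0.6005 -0.0228  0.104 ] [ 64.8  89.8 133.5]
purple cap [ 0.5265 -0.1959  0.104 ] [-113.    27.7  133.5]
```

Emit:
send_rows(xyz=[[0, 1, 12], [0, 1, 35], [0, 1, 62], [0, 1, 90], [0, 1, 115], [0, 1, 133], [0, 1, 142], [0, 1, 145], [0, 1, 145], [0, 1, 145]], dr=[[0, 0, 0], [0, 0, 0], [0, 0, 0], [0, 0, 0], [0, 0, 0], [0, 0, 0], [0, 0, 0], [0, 0, 0], [0, 0, 0], [0, 0, 0]], jaw=60)

```text
time: 12.12
position: [0.509, -0.0801, 0.0944]
tool_rot: [2.292, 2.147, 0.002]
ft_force: [0.3, 0.1, 0.2]
grip_width: 0.692
grip_force: 0.0
```

Emit:
send_rows(xyz=[[0, 0, 0], [0, 0, 0], [0, 0, 0], [0, 0, 0], [0, 0, 0], [0, 0, 0], [0, 0, 0], [0, 0, 0], [0, 0, 0], [0, 0, 0]], dr=[[0, 0, 0], [0, 0, 0], [0, 0, 0], [0, 0, 0], [0, 0, 0], [0, 0, 0], [0, 0, 0], [0, 0, 0], [0, 0, 0], [0, 0, 0]], jaw=0, grip_force=25)

```text
time: 12.95
position: [0.5081, -0.0807, 0.0937]
tool_rot: [-2.294, -2.147, 0.0]
ft_force: [-1.2, 0.9, 1.7]
grip_width: 0.305
grip_force: 25.0
```

Emit:
send_rows(xyz=[[3, 0, -4], [18, 0, -5], [40, 0, -5], [66, 0, -5], [92, 3, -5], [116, 14, -5], [134, 29, -5], [144, 42, -5], [148, 50, -5], [148, 53, -4]], dr=[[0, 0, 0], [0, 0, 0], [0, 0, 0], [0, 0, 0], [0, 0, 0], [0, 0, 0], [0, 0, 0], [0, 0, 0], [0, 0, 0], [0, 0, 0]])

```text
time: 13.78
position: [0.5709, 0.0656, 0.0973]
tool_rot: [-2.29, -2.148, -0.0]
ft_force: [-3.0, 2.5, -0.2]
grip_width: 0.307
grip_force: 25.0
```

Emit:
send_rows(xyz=[[0, 0, 1], [0, 0, 2], [0, 0, 4], [0, 0, 4], [0, 0, 4], [0, 0, 4], [0, 0, 4], [0, 0, 4], [0, 0, 4], [0, 0, 4]], dr=[[0, 0, 0], [0, 0, 0], [0, 0, 0], [0, 0, 0], [0, 0, 0], [0, 0, 0], [0, 0, 0], [0, 0, 0], [0, 0, 0], [0, 0, 0]])

```text
time: 14.62
position: [0.5699, 0.064, 0.0946]
tool_rot: [-2.293, -2.145, -0.001]
ft_force: [-4.6, 4.1, 5.3]
grip_width: 0.307
grip_force: 25.1
```

Emit:
send_rows(xyz=[[0, 0, 0], [0, 0, 0], [0, 0, 0], [0, 0, 0], [0, 0, 0], [0, 0, 0], [0, 0, 0], [0, 0, 0], [0, 0, 0], [0, 0, 0]], dr=[[0, 0, 0], [0, 0, 0], [0, 0, 0], [0, 0, 0], [0, 0, 0], [0, 0, 0], [0, 0, 0], [0, 0, 0], [0, 0, 0], [0, 0, 0]], jaw=60)

```text
time: 15.45
position: [0.5708, 0.0635, 0.0935]
tool_rot: [2.293, 2.147, -0.0]
ft_force: [-0.4, -0.0, -0.7]
grip_width: 0.693
grip_force: 0.0
```

Emit:
send_rows(xyz=[[0, 0, -15], [0, 0, -35], [0, -8, -45], [0, -30, -48], [0, -52, -48], [0, -68, -48], [0, -76, -48], [0, -80, -48], [0, -80, -48], [0, -80, -48]], dr=[[0, 0, 0], [0, 0, 0], [0, 0, 0], [0, 0, 0], [0, 0, 0], [0, 0, 0], [0, 0, 0], [0, 0, 0], [0, 0, 0], [0, 0, 0]])

```text
time: 16.28
position: [0.4916, 0.0687, 0.1418]
tool_rot: [2.293, 2.146, 0.001]
ft_force: [0.1, 0.0, 1.2]
grip_width: 0.691
grip_force: 0.0
```

```bash
python3 - <<'E'
from h import *
s=get_state();print(s["position"],s["tool_rot"],s["time"])
k=cam("wrist",s);im=get_image("wrist")[:,:,::-1];cv2.imwrite("pics/w6.png",im)
print(proj(k,(.571,.062,.104)))
E
```

```text
[0.49163844 0.06869555 0.14181339] [2.29309782e+00 2.14618241e+00 1.42618897e-03] 16.2833
[401.75825024 248.32824494]
```

View pics/w6.png

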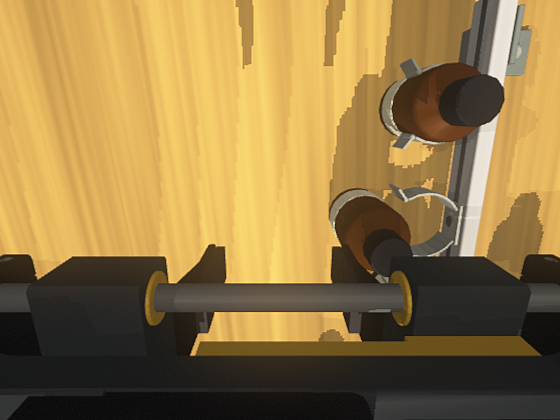

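b3 sits home with the arms round it. b4 stands at the mouth of the next clip, with its cap at (391,254) and the clip arms' widest points at about (427,191) and (418,252).

```bash
python3 - <<'E'
from h import *
s=get_state();k=cam("wrist",s);Rt=R.from_rotvec(s["tool_rot"]).as_matrix()
for t,u,z in(("cap4",(391,253),.104),("arm+",(427,190),.059),("arm-",(424,254),.059),("tip+",(392,187),.059),("tip-",(378,282),.059),("b3 cap",(472,98),.104),("railbase",(459,215),.059)):
    p=ray(k,u,z);print(t,p.round(4),(Rt.T@(p-s["position"])*1e3).round(1))
E
```

```text
cap4 [0.5644 0.0593 0.104 ] [-4.6 73.  37.8]
arm+ [0.6058 0.0875 0.059 ] [ 26.3 112.5  82.8]
arm- [0.6069 0.0354 0.059 ] [-25.6 117.   82.8]
tip+ [0.5797 0.0916 0.059 ] [28.7 86.1 82.8]
tip- [0.571 0.013 0.059] [-50.3  82.7  82.8]
b3 cap [0.6058 0.1495 0.104 ] [ 88.2 108.4  37.8]
railbase [0.6316 0.0662 0.059 ] [  6.8 139.6  82.9]
```

Emit:
send_rows(xyz=[[0, 0, 0], [0, 0, 0], [0, 0, 3], [-1, 0, 12], [-2, 0, 28], [-2, 0, 48], [-2, 0, 66], [-2, 0, 77], [-2, 0, 81], [-2, 0, 81]], dr=[[0, 0, 0], [0, 0, 0], [0, 0, 0], [0, 0, 0], [0, 0, 0], [0, 0, 0], [0, 0, 0], [0, 0, 0], [0, 0, 0], [0, 0, 0]], jaw=0)

```text
time: 17.17
position: [0.49, 0.0666, 0.0593]
tool_rot: [-2.292, -2.146, 0.003]
ft_force: [-0.3, -0.6, -0.4]
grip_width: 0.04
grip_force: 0.0
```

Emit:
send_rows(xyz=[[0, 6, 0], [0, 14, 0], [0, 21, 0], [0, 27, 0], [0, 32, 0], [0, 37, 0], [0, 41, 0], [0, 45, 0], [0, 49, 0], [0, 53, 0]], dr=[[0, 0, 0], [0, 0, 0], [0, 0, 0], [0, 0, 0], [0, 0, 0], [0, 0, 0], [0, 0, 0], [0, 0, 0], [0, 0, 0], [0, 0, 0]])

```text
time: 18.0
position: [0.5388, 0.0652, 0.0608]
tool_rot: [-2.286, -2.142, 0.012]
ft_force: [-18.0, 4.5, 17.8]
grip_width: 0.006
grip_force: 10.5
```

Emit:
send_rows(xyz=[[1, 3, 0], [2, 6, 0], [2, 9, 0], [2, 12, 0], [2, 15, 0], [2, 18, 0], [2, 21, 0], [2, 23, 0], [2, 25, 0], [2, 25, 0]], dr=[[0, 0, 0], [0, 0, 0], [0, 0, 0], [0, 0, 0], [0, 0, 0], [0, 0, 0], [0, 0, 0], [0, 0, 0], [0, 0, 0], [0, 0, 0]])

```text
time: 18.83
position: [0.5689, 0.0639, 0.0605]
tool_rot: [-2.293, -2.147, 0.0]
ft_force: [-1.3, 0.9, 1.2]
grip_width: 0.003
grip_force: 0.7
```

Emit:
send_rows(xyz=[[0, 1, 0], [0, 2, 0], [0, 3, 0], [0, 4, 0], [0, 5, 0], [0, 6, 0], [0, 7, 0], [0, 8, 0], [0, 8, 0], [0, 8, 0]], dr=[[0, 0, 0], [0, 0, 0], [0, 0, 0], [0, 0, 0], [0, 0, 0], [0, 0, 0], [0, 0, 0], [0, 0, 0], [0, 0, 0], [0, 0, 0]])

```text
time: 19.67
position: [0.5695, 0.0638, 0.0602]
tool_rot: [-2.285, -2.14, 0.019]
ft_force: [-21.5, 1.3, 18.5]
grip_width: 0.008
grip_force: 12.1
```

b4 snapped in and met a hard stop. I'll back off and check the row.

Emit:
send_rows(xyz=[[0, -8, 0], [0, -25, 0], [0, -45, 0], [0, -60, -12], [0, -65, -38], [0, -68, -70], [0, -70, -105], [0, -70, -140], [0, -70, -165], [0, -70, -178]], dr=[[0, 0, 0], [0, 0, 0], [0, 0, 0], [0, 0, 0], [0, 0, 0], [0, 0, 0], [0, 0, 0], [0, 0, 0], [0, 0, 0], [0, 0, 0]])

```text
time: 20.5
position: [0.5091, 0.0674, 0.2429]
tool_rot: [2.291, 2.143, 0.009]
ft_force: [-0.0, 0.1, -0.3]
grip_width: 0.006
grip_force: 0.0
```

Emit:
send_rows(xyz=[[-3, 8, -8], [-10, 25, -25], [-20, 45, -45], [-30, 65, -65], [-40, 85, -75], [-50, 95, -80], [-50, 100, -80], [-50, 100, -80], [-50, 100, -80], [-50, 100, -80]], dr=[[0, 0, 0], [0, 0, 0], [0, 0, 0], [0, 0, 0], [0, 0, 0], [0, 0, 0], [0, 0, 0], [0, 0, 0], [0, 0, 0], [0, 0, 0]])

```text
time: 21.33
position: [0.6026, 0.0124, 0.3178]
tool_rot: [-2.291, -2.148, 0.001]
ft_force: [-0.2, 0.0, -1.2]
grip_width: 0.005
grip_force: 0.0
```

```bash
python3 - <<'E'
from h import *
s=get_state();print(s["position"],s["time"])
im=get_image("wrist")[:,:,::-1];cv2.imwrite("pics/w7.png",cv2.resize(im[0:280,150:410],None,fx=2.1,fy=2.1,interpolation=cv2.INTER_CUBIC))
E
```

```text
[0.60260905 0.01236649 0.31779589] 21.3333
```

View pics/w7.png

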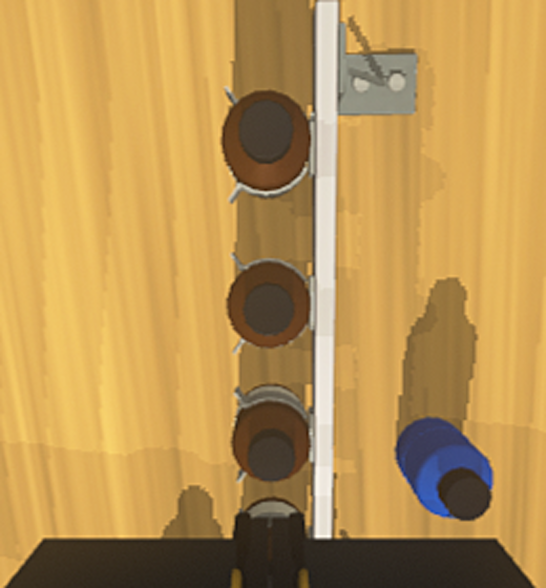

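The picture shows the caps in one line at crop (266,130), (268,308) and (271,455), with the arms round each bottle. All sit at the same distance from the rail, the fourth is under the gripper, and the tool is clear.

```bash
python3 -c "
from bench import *
print(close_job())"
```

```text
the job is handed in; nothing more can be done
None
```

I pressed both loose bottles sideways into the two empty clips until each met a hard stop, then handed the job in at about 21 s. The hand-in gave no verdict; the last picture showed three bottles lined up at the same distance from the rail, with the fourth, which I never touched, mostly hidden by the gripper.

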